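# Pack the capacitor case, close it with its nested lids, lift off the outer lid

## Robot

A 6-joint arm with a two-finger parallel gripper is mounted at the origin on the work surface. World frame = base frame: x ahead of the robot, y to its left, z up, the work surface at z = 0. Lengths are in m, angles in degrees, forces in N, time in s.
With the tool pointing down it reaches from about 0.4 to 0.825 m from the base axis. Payload 7 kg.
Tool frame: the origin (TCP) lies midway between the tips of the shut fingers; the grasp point (between the pads) lies r.pinch_z behind it (r.pinch_z is the distance from the TCP to the grasp point, in m); z points along the fingers, y is the line along which they close (so a half turn about z gives the same grasp; the last joint's range is limited). The gripper opens to 88 mm and grips with 3 to 60 N. Pads are 19 mm wide; open, the fingers measure 130 mm over their backs; the gripper's body (78 mm by 193 mm) begins 47 mm behind the grasp point.
Start: joints at [83.772, 20.546, 0.682, 0, -70.136, -16.507], TCP at [0.261, 0.623, 0.227] pointing down, gripper open.
Joint ranges: [-176.03, 176.03], [-82.01, 121.73], [-58.28, 71.71], [-173.87, 95.51], [-174.79, -0.11], [-173.66, 173.66]. Speed limits (degrees/s): [136.94, 136.94, 172.46, 180, 180, 180].

## Interface

Orientations are given as [roll, pitch, yaw] about the fixed x, y, z axes, in that order (R = Rz(yaw) Ry(pitch) Rx(roll)).
In Python, from plant import r, optics, job gives the robot as it stands.
- The arm moves only by the shell command python3 -m crank 'ROWS' [FORCE]. ROWS is JSON, a list of rows, each an object with "xyz": the shift along the tool's x, y, z in units of 30 mm (1.0 is 30 mm), a list of three; "delta_rot": the turn, a rotation vector about the tool's x, y, z in degrees, a list of three; "claw": the closure, from 0 (fully open) to 1 (shut). A call has 1 to 20 rows; each row is the pose to reach, as a shift and turn from the pose commanded when the call began, along the tool's axes at that moment; what a row does not reach only later rows make up. A row lasts 1/8 s, in which the tool goes at most 62.5 mm and 10.7 degrees, less where a joint would pass 70% of its speed; a pose out of reach is approached as far as the arm can. A call with a gripper value outside its range is refused whole. The fingers move at their own pace and stop on an object; FORCE is the grip in N (left out, the last holds). Time passes only in rows, so rows that repeat a pose let the fingers close. It gives the time, the measured TCP pose, the force, the opening and the grip force at its end, in the units of the state.
- r.get_state(): the state, without advancing time (a new reading comes with each control period).
- optics.capture(name): name is "side" or "top"; returns a dict with "img" (420x560x3 uint8, blue, green, red), "fovy" (degrees; the focal length in pixels is half the picture's height over the tangent of half this angle, whatever the lens; pixels are square), "cx", "cy" (the principal point, pixels), "eye" and "rotation" of the camera in the world. Camera axes: x right, y up, looking along -z (the intrinsics and any distortion apply to the point x, -y, -z); pixel columns grow to the right and rows downward; lengths in m; the calibration is good to about 2 mm. A picture is of the moment at which its call begins. There is no depth.
- job.close_job(): hands the job in; it is judged then, once.
The state is a dict: "time_s": time; "joints": joint angles; "qd": joint speeds; "joint_torque": joint torques, N m; "tcp_pos": TCP position; "eef_rot": TCP orientation; "contact_force": force on the tool from outside, world axes, zero at the start; "moment": the same for the moment, N m; "gripper_width": finger opening in m; "gripper_force": force on a finger pad.
Only numpy, scipy, OpenCV 4.12 (cv2) and the standard library are available. Lean on these libraries where they do the work, as an engineer would, in place of code of your own. Each camera call takes 0.05 s, during which the arm holds its last target. There are 200 camera calls.

## Task

Put the two loose capacitors upright into the nests of the case that match their shapes. Then set the nested lids on the case together, the outer one still resting on the inner one, so that the inner lid sits fully down on the foot of the case. Finally lift the outer lid off alone, without disturbing the inner lid or the packed parts, so that they can be looked over through the inner lid's window, and finish while holding the outer lid level and well clear, a hand's width (8 cm) or more above where it rested; leave the other things on the bench alone.

Things in the scene. Friction and masses are not known exactly. Their poses are not given: they have to be found in the camera images.
- case: Bottom of a long narrow parts case, fixed to the bench: black foot plate 164 x 70 x 6 mm and on it a white insert 132 x 42 mm, flat top 26 mm above the bench, with two nests. Origin: centre of the underside; x along its length, y across, z up. The inner lid fits over the insert with 2 mm play all round, either way round, and stands on the foot plate, its origin then 6 mm above this one.
- nest_round (a point): Centre of the mouth of the round nest in the insert, 31.5 mm diameter, 13 mm deep, at x = -36 mm of the case, 26 mm above the bench; for the can capacitor.
- nest_slot (a point): Centre of the mouth of the rectangular nest in the insert, 35.5 mm (along the case's x) by 21.5 mm, 13 mm deep, at x = +36 mm of the case, 26 mm above the bench; for the box capacitor.
- can_capacitor: Round black capacitor can with a metal top, standing, diameter 28 mm, height 30 mm, about 35 g. Origin: centre of the underside.
- box_capacitor: Grey box capacitor, standing, 32 mm along its x, 18 mm along its y, 30 mm high, about 30 g. Origin: centre of the underside.
- inner_lid: Grey plastic cover with a clear window in its top, open below, 141 x 51 mm, 44 mm high, inside height 41 mm, lower rim flared to about 146 x 56 mm; about 90 g, loose. Origin: centre of the lower rim plane; x along its length, y across, z up. Starts standing on the bench with the outer lid on it. Pinching its two finger lugs lifts it with the outer lid riding on it.
- lug_a (a point): Middle of the flat outer face of one finger lug of the inner lid, at y = +32.5 mm, 25 mm above its rim. The lug is solid, 26 mm long in x, from 10 to 40 mm above the rim; it stands 2.5 mm out past the outer lid through the opening in its skirt.
- lug_b (a point): The same on the other long side, at y = -32.5 mm: 65 mm over both lugs.
- outer_lid: Bare metal slip-over lid, 151 x 60 mm, skirt 20 mm deep inside, with a 36 mm opening in the middle of each long side for the inner lid's lugs; about 120 g, loose, held on the inner lid by its weight alone. Origin: centre of the skirt's lower edge plane, 24 mm above the inner lid's origin when resting on it (2.5 mm play all round); x along its length, z up. Flat top 22.5 mm above the origin.
- outer_grip (a point): Centre of the black bar grip on top of the outer lid: 54 mm along the lid's x, 14 mm across y, from 25 to 38.5 mm above the outer lid's origin (this point 32 mm above it). Lifting by it raises the outer lid alone.
- speaker_box: Bystander: small black loudspeaker box with a brown front with a round hole facing up, 150 x 220 x 108 mm. Origin: centre of the underside.
- woofer: Bystander: loose loudspeaker driver lying face up, 110 mm diameter, 52 mm high. Origin: centre of the underside.
- screwdriver: Bystander: screwdriver with yellow handle, lying along its x.
- knife: Bystander: blue utility knife lying along its x, about 175 mm long.
Not all that is in view belongs to the job. Leave any blue look-alike of the outer_lid alone.

How it is judged (in metres and radians):
On the way, in this order (a step that is already met when the one before it is completed fails the run):
1. both capacitors stand fully down in their own nests, let go (horizontal distance between can_capacitor and nest_round below 0.004 m and z of can_capacitor in the frame of case between 0.011 and 0.0155 m and angle between each of can_capacitor, box_capacitor's own z axis and vertical below 0.1 rad and horizontal distance between box_capacitor and nest_slot below 0.004 m and z of box_capacitor in the frame of case between 0.011 and 0.0155 m and contact force between the fingers and can_capacitor below 0.1 N and contact force between the fingers and box_capacitor below 0.1 N), for 0.2 s.
2. the inner lid sits fully down over the packed insert, the outer lid still resting on it (horizontal distance between can_capacitor and nest_round below 0.004 m and z of can_capacitor in the frame of case between 0.011 and 0.0155 m and angle between each of can_capacitor, box_capacitor's own z axis and vertical below 0.1 rad and horizontal distance between box_capacitor and nest_slot below 0.004 m and z of box_capacitor in the frame of case between 0.011 and 0.0155 m and z of inner_lid in the frame of case between 0.004 and 0.008 m and horizontal distance between inner_lid and case below 0.005 m and angle between the x axis of inner_lid and the x axis of case, either way round below 0.087 rad and angle between inner_lid's own z axis and vertical below 0.04 rad and z of outer_lid in the frame of inner_lid below 0.027 m and horizontal distance between outer_lid and inner_lid below 0.006 m), for 0.2 s.
At the end, for the whole second after the job is handed in: Capacitors upright in their own nests (2.5 mm, 4 mm sideways); inner lid down on the foot plate (2 mm, 5 mm sideways, 2 deg level, 5 deg yaw), still, untouched; outer lid held still in the fingers, within 11 deg of level, 70 mm above its rest, touching neither inner lid nor speaker box (horizontal distance between can_capacitor and nest_round below 0.004 m and z of can_capacitor in the frame of case between 0.011 and 0.0155 m and angle between each of can_capacitor, box_capacitor's own z axis and vertical below 0.1 rad and horizontal distance between box_capacitor and nest_slot below 0.004 m and z of box_capacitor in the frame of case between 0.011 and 0.0155 m and z of inner_lid in the frame of case between 0.004 and 0.008 m and horizontal distance between inner_lid and case below 0.005 m and angle between the x axis of inner_lid and the x axis of case, either way round below 0.087 rad and angle between inner_lid's own z axis and vertical below 0.04 rad and z of outer_lid in the frame of case above 0.1 m and angle between outer_lid's own z axis and vertical below 0.2 rad and contact force between the fingers and outer_lid above 0.5 N and linear speed of outer_lid below 0.03 m/s and contact force between outer_lid and inner_lid below 0.05 N and contact force between outer_lid and speaker_box below 0.05 N and contact force between the fingers and inner_lid below 0.1 N and linear speed of inner_lid below 0.02 m/s); the arm keeps its last pose, push and grip.
It fails at once if the outer lid came off the inner lid while the inner lid was not seated on the case (distance between outer_lid and inner_lid above 0.034 m and not (z of inner_lid in the frame of case between 0.004 and 0.008 m and horizontal distance between inner_lid and case below 0.005 m and angle between the x axis of inner_lid and the x axis of case, either way round below 0.087 rad and angle between inner_lid's own z axis and vertical below 0.04 rad)).
It fails at once if the inner lid was tipped (angle between inner_lid's own z axis and vertical above 0.4 rad).
It fails at once if a bystander was disturbed (distance of any of speaker_box, woofer, screwdriver, knife from where it was at the start of the episode above 0.02 m).
It also fails if it takes over 72 s, if anything falls off the work surface, if the arm or the gripper's body presses on something with over 40 N, if the wrist force passes 120 N, or if a joint passes its speed limit or range.

## Working session

There is one attempt and no reset: what is moved stays moved. The work goes in short steps, Python scripts to look and compute and a shell command to move; the robot and the scene stay as the last step left them, time stands still between calls to the robot, and variables do not carry over. Pictures are saved under pics/ and viewed, at most 10 in all, crops included, and the job is handed in when it is done.

```bash
mkdir -p pics; ls; python3 - <<'E'
from plant import r,optics,job
import cv2,numpy as np
np.set_printoptions(precision=4,suppress=True)
print(r.get_state(), r.pinch_z)
for n in("side","top"):
    d=optics.capture(n); cv2.imwrite(f"pics/{n}0.png",d["img"])
    print({k:v for k,v in d.items() if k!="img"})
E
```

```text
pics
{'time_s': 0.0, 'joints': array([ 83.7719,  20.5919,   0.6325,  -0.0236, -70.1351, -16.5063]), 'qd': array([-0.0712, -0.0239,  0.0577,  0.0268, -0.0293,  0.0859]), 'joint_torque': array([ -0.0019, -58.2725,  29.3057,   6.9974,   0.007 ,  -0.0001]), 'tcp_pos': array([0.2607, 0.6221, 0.2256]), 'eef_rot': array([179.9031,  -0.0056, -22.7424]), 'contact_force': array([ 0.3314, -0.7053, -0.283 ]), 'moment': array([-0.0093, -0.0013, -0.0322]), 'gripper_force': 0.0, 'gripper_width': 0.08755614439818375} 0.0188
{'fovy': 45.11891694191844, 'cx': 280.9712396307626, 'cy': 210.05826055492167, 'eye': array([0.4824, 1.0948, 1.0236]), 'rotation': array([  49.5034,   -0.4876, -175.7774])}
{'fovy': 50.093556234655836, 'cx': 282.02204045224425, 'cy': 207.9566815774367, 'eye': array([ 0.3706, -0.0023,  1.2121]), 'rotation': array([  9.9078,   0.0539, -90.1136])}
```

View pics/side0.png

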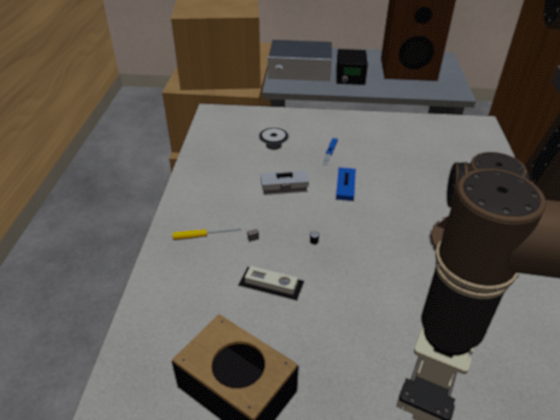

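View pics/top0.png

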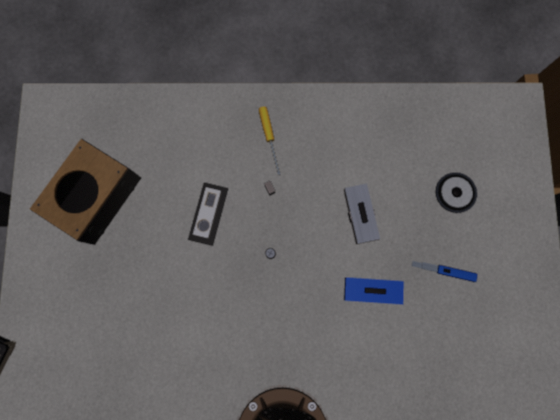

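```bash
cat > h.py <<'E'
import cv2,numpy as np
from scipy.spatial.transform import Rotation as Ro
np.set_printoptions(precision=4,suppress=True)
class Cam:
    def __init__(s,d):
        s.img=d["img"];s.f=s.img.shape[0]/2/np.tan(np.radians(d["fovy"]/2));s.c=np.array([d["cx"],d["cy"]])
        s.R=Ro.from_euler("xyz",d["rotation"],degrees=True).as_matrix();s.e=np.array(d["eye"])
    def proj(s,P):
        q=(np.asarray(P)-s.e)@s.R; return s.c+s.f*np.stack([q[...,0],-q[...,1]],-1)/-q[...,2:3]
    def dirs(s,p):
        p=np.asarray(p,float); u=(p-s.c)/s.f; v=np.concatenate([u*[1,-1],-np.ones(u.shape[:-1]+(1,))],-1)@s.R.T
        return v/np.linalg.norm(v,axis=-1,keepdims=True)
    def plane(s,p,z):
        v=s.dirs(p); return s.e+v*((z-s.e[2])/v[...,2:3])
def tri(a,pa,b,pb):
    A=[];y=[]
    for c,p in((a,pa),(b,pb)):
        v=c.dirs(p);M=np.eye(3)-np.outer(v,v);A.append(M);y.append(M@c.e)
    X=np.linalg.lstsq(np.vstack(A),np.hstack(y),rcond=None)[0]
    return X,np.linalg.norm(np.cross(X-a.e,a.dirs(pa)))*2  # point, ray gap
def grab(n):
    from plant import optics
    return Cam(optics.capture(n))
def crop(img,cx,cy,w,h,k):
    return cv2.resize(img[cy-h//2:cy+h//2,cx-w//2:cx+w//2],None,fx=k,fy=k,interpolation=cv2.INTER_CUBIC)
E
python3 - <<'E'
from h import *
s=cv2.imread("pics/side0.png");t=cv2.imread("pics/top0.png")
L=lambda im,l:np.hstack([crop(im,x,y,w,60,5) for x,y,w in l])
A=L(s,[(272,281,70),(284,182,60),(314,238,14),(253,234,14)]);B=L(t,[(208,214,50),(362,213,60),(270,253,24),(269,188,24)])
A=np.pad(A,((0,0),(0,800-A.shape[1]),(0,0)));B=np.pad(B,((0,0),(0,800-B.shape[1]),(0,0)))
cv2.imwrite("pics/m.png",np.clip(np.vstack([A,B])*1.5,0,255))
E
```

```text
[ WARN:0@0.210] global loadsave.cpp:1063 imwrite_ Unsupported depth image for selected encoder is fallbacked to CV_8U.
```

View pics/m.png

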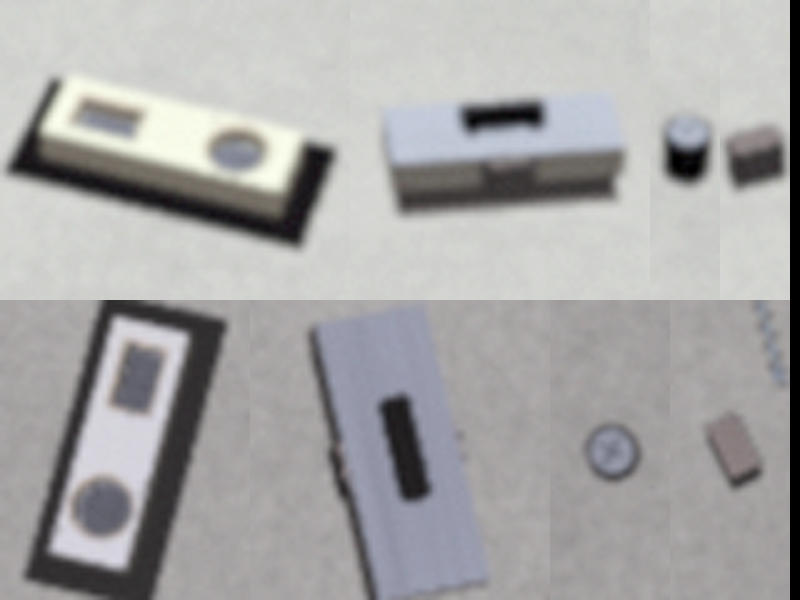

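```bash
python3 - <<'E'
from h import *
for n,pts in(("side",dict(bench=(230,262),ins=(272,278),front=(262,285),foot=(246,287),slot=(260,275),rnd=(284,281),rim=(258,271),otop=(270,180),ofront=(272,188),grip=(284,175),can=(314,235),canb=(314,240),box=(253,231),boxf=(254,237))),
 ("top",dict(bench=(240,240),ins=(206,212),foot=(224,205),slot=(210,200),rnd=(204,226),otop=(355,200),grip=(362,213),can=(270,253),box=(269,187)))):
    im=cv2.imread(f"pics/{n}0.png"); h=cv2.cvtColor(im,cv2.COLOR_BGR2HSV)
    for k,(x,y) in pts.items(): print(n,k,im[y,x],h[y,x])
E
```

```text
side bench [136 139 138] [ 40   6 139]
side ins [156 167 166] [ 33  17 167]
side front [66 72 76] [18 34 76]
side foot [78 78 79] [ 0  3 79]
side slot [95 90 89] [115  16  95]
side rnd [102  93  91] [115  28 102]
side rim [115 126 131] [ 21  31 131]
side otop [142 133 128] [109  25 142]
side ofront [62 66 70] [15 29 70]
side grip [ 9 11  9] [60 46 11]
side can [130 121 117] [111  25 130]
side canb [14 10 12] [135  73  14]
side box [92 91 98] [176  18  98]
side boxf [37 37 38] [ 0  7 38]
top bench [112 112 115] [  0   7 115]
top ins [147 141 142] [125  10 147]
top foot [90 90 92] [ 0  6 92]
top slot [73 65 65] [120  28  73]
top rnd [71 65 64] [116  25  71]
top otop [112 101  99] [115  30 112]
top grip [22 22 24] [ 0 21 24]
top can [87 77 76] [117  32  87]
top box [85 84 91] [176  20  91]
```

```bash
cat >> h.py <<'E'
K=6
def blobs(c,x,y,w,h,lo,hi,amin=30,ch=None):
    """contours (full-res px) of pixels whose grey/channel lies in lo..hi, in an upsampled crop; holes listed too"""
    x0,y0=x-w//2,y-h//2
    g=c.img if ch is None else c.img[...,ch]
    g=cv2.cvtColor(c.img,cv2.COLOR_BGR2GRAY) if ch is None else g
    g=cv2.resize(g[y0:y0+h,x0:x0+w],None,fx=K,fy=K,interpolation=cv2.INTER_CUBIC)
    cs,hi_=cv2.findContours(cv2.inRange(g,lo,hi),cv2.RETR_CCOMP,cv2.CHAIN_APPROX_NONE)
    out=[]
    for q,hh in zip(cs,hi_[0] if len(cs) else []):
        p=(q[:,0,:].astype(float)+.5)/K-.5+[x0,y0]
        a=cv2.contourArea(p.astype(np.float32))
        if a>amin: out.append((a,p,hh[3]>=0))
    return sorted(out,key=lambda t:-t[0])
def rect(P): # plane points -> centre, sizes, yaw of long axis
    (c,s,a)=cv2.minAreaRect((P[:,:2]*1000).astype(np.float32)); 
    if s[0]<s[1]: s=s[::-1];a+=90
    return np.array(c)/1000,np.array(s),(a+90)%180-90
def cen(p):
    m=cv2.moments(p.astype(np.float32)); return np.array([m["m10"],m["m01"]])/m["m00"]
E
cat > m1.py <<'E'
from h import *
T=grab("top");S=grab("side")
tt=blobs(T,208,214,60,76,100,255); 
ins=[b for b in blobs(T,208,214,38,64,85,255) if not b[2]]
for nm,c,x,y,w,h,lo in(("T",T,208,214,60,76,118),("S",S,272,281,80,60,120)):
    for a,p,hole in blobs(c,x,y,w,h,lo,255,15):
        P=c.plane(p,.026); print("ins",nm,a,hole,cen(p),c.plane(cen(p),.026),*rect(P))
    for a,p,hole in blobs(c,x,y,w,h,0,65,15):
        print("foot",nm,a,hole,cen(p),*rect(c.plane(p,.003)))
for nm,c,x,y,w,h in(("T",T,362,213,56,76),("S",S,284,182,70,56)):
    for a,p,hole in blobs(c,x,y,w,h,0,60,15):
        print("grip",nm,a,hole,cen(p),*rect(c.plane(p,.0625)))
for nm,c,x,y,w,h,lo in(("T",T,270,253,24,24,95),("S",S,314,238,24,28,60)):
    for a,p,hole in blobs(c,x,y,w,h,0,lo,4): print("can",nm,a,hole,cen(p),*rect(c.plane(p,.03)))
for nm,c,x,y,w,h,lo in(("T",T,269,188,20,18,100),("S",S,253,234,22,22,115)):
    for a,p,hole in blobs(c,x,y,w,h,0,lo,4): print("box",nm,a,hole,cen(p),*rect(c.plane(p,.03)))
E
python3 m1.py
```

```text
ins T 560.916636149399 False [207.2105 209.1991] [0.5748 0.1988 0.026 ] [0.5673 0.2007] [129.8969  40.3836] -13.846878051757812
ins T 127.93056911882013 True [209.9827 199.281 ] [0.6019 0.1921 0.026 ] [0.6019 0.192 ] [40.0068 25.674 ] -14.209320068359375
foot T 1495.1110924617387 False [207.7495 213.7022] [0.5675 0.2007] [163.9062  70.5049] -13.836029052734375
foot T 847.8888821067521 True [206.4142 212.274 ] [0.5712 0.2046] [138.7581  47.4829] -13.805282592773438
ins S 4776.693734063068 False [271.5 280.5] [0.5637 0.2138 0.026 ] [0.5647 0.2077] [221.7018 207.8067] 4.708795547485352
ins S 796.9027336952277 True [271.5056 287.2767] [0.5617 0.2368 0.026 ] [0.5646 0.2219] [165.294   76.4869] -13.387603759765625
ins S 74.55560980923474 True [283.9707 280.5247] [0.5312 0.2112 0.026 ] [0.5311 0.2113] [30.0852 28.8169] 4.647979259490967
ins S 67.52779854577966 True [258.1675 274.0041] [0.6009 0.194  0.026 ] [0.6012 0.194 ] [34.6793 20.1458] -13.82305908203125
foot S 402.6527756568976 False [272.9241 288.5158] [0.5666 0.2019] [160.9218  68.0864] -13.34600830078125
grip T 118.1111318799667 Fa
[... 424 characters left out ...]
05 False [284.0303 174.7806] [ 0.5598 -0.2013] [50.0442 22.2799] 12.256681442260742
can T 116.74998092581518 False [270.0367 253.071 ] [0.4572 0.0299] [32.8648 30.8132] 24.713424682617188
can T 11.652769300853834 True [271.726  253.9293] [0.4547 0.0257] [16.4269  8.1977] -29.726612091064453
can T 4.666667937999591 True [269.0754 250.0972] [0.4646 0.0327] [8.9977 5.0967] -63.51536750793457
can S 45.333282470470294 False [313.7786 240.0084] [0.4572 0.0565] [29.8773 22.0434] 89.9251937866211
box T 129.87501017237082 False [269.3846 187.85  ] [0.6324 0.0323] [43.0154 25.3529] 26.922069549560547
box S 135.49999491369817 False [252.6487 235.124 ] [0.632  0.0505] [52.958  36.6443] -79.9953966140747
```

```bash
cat >> h.py <<'E'
def go(x,y,z,yaw):
    "rows numbers to reach TCP x,y,z (m), tool down, yaw deg, from the measured state"
    from plant import r
    s=r.get_state();R0=Ro.from_euler("xyz",s["eef_rot"],degrees=True);R1=Ro.from_euler("xyz",[180,0,yaw],degrees=True)
    d=R0.inv().apply(np.array([x,y,z])-s["tcp_pos"])/.03
    print("xyz",d,"rot",(R0.inv()*R1).as_rotvec(degrees=True),"at",s["tcp_pos"],s["eef_rot"],"w",s["gripper_width"],"F",s["contact_force"],"gf",s["gripper_force"],"t",s["time_s"])
E
python3 - <<'E'
from h import *
T=grab("top");S=grab("side")
t1=[362.4855,212.2229];s1=[284.0303,174.7806]
print("grip",tri(T,t1,S,s1),T.plane(t1,.0625),S.plane(s1,.0625))
print("slot",tri(T,[209.9827,199.281],S,[258.1675,274.0041]))
print("box",tri(T,[269.3846,187.85],S,[252.6487,235.124]),T.plane([269.3846,187.85],.015))
# can in side view: chroma or dark
d=S.img.astype(int);m=(((d[...,0]-d[...,2])>5)|(d.max(2)<75)).astype(np.uint8)*255
c=Cam.__new__(Cam);c.img=cv2.merge([m]*3)
ps=[cen(p) for a,p,h in blobs(c,314,238,24,28,128,255,20)];print(ps)
tc=[270.0367,253.071];print("can",tri(T,tc,S,ps[0]),T.plane(tc,.015))
# box top face by brightness in T; lid top by blue tint
for a,p,h in blobs(T,269,188,20,18,65,100,4): print("boxtop",a,h,cen(p),*rect(T.plane(p,.03)))
d=T.img.astype(int);c.img=cv2.merge([np.clip((d[...,0]-d[...,2])*10+50,0,255).astype(np.uint8)]*3)
for a,p,h in blobs(c,362,213,50,76,120,255,20): print("lidtop",a,h,*rect(T.plane(p,.0465)))
go(.53,.21,.25,-13.84)
E
```

```text
grip (array([ 0.5608, -0.2114,  0.0554]), np.float64(0.00022488362144546442)) [ 0.5597 -0.2101  0.0625] [ 0.5601 -0.2018  0.0625]
slot (array([0.6016, 0.1924, 0.0244]), np.float64(0.0011430352930598877))
box (array([0.6352, 0.0329, 0.0133]), np.float64(0.0010936095611839296)) [0.6354 0.0328 0.015 ]
[array([313.8316, 237.3494])]
can (array([0.4576, 0.0306, 0.016 ]), np.float64(0.0008633111063066592)) [0.4581 0.0305 0.015 ]
boxtop 130.05556530412287 False [269.4118 187.872 ] [0.6323 0.0322] [42.7031 25.3684] 26.243986129760742
boxtop 13.222229427890852 True [271.4569 192.9985] [0.6179 0.0264] [17.5633  7.1878] -68.3024673461914
lidtop 1258.444485556567 False [ 0.561  -0.2112] [150.828   60.4713] 11.405250549316406
lidtop 120.08331171725877 True [ 0.5625 -0.2131] [56.1639 16.6766] 10.97084903717041
xyz [13.5879  9.2104 -0.7848] rot [ 0.0343 -0.0035 -8.8959] at [0.2608 0.6224 0.2262] [179.9661  -0.0062 -22.7359] w 0.08724178974530566 F [-0.9169 -0.4096  1.0206] gf 0.0 t 0.3
```

```bash
python3 - <<'E'
from h import *
go(.4578,.0305,.12,-13.84)
E
```

```text
xyz [13.6802 15.6564  3.5523] rot [ 0.0343 -0.0035 -8.8959] at [0.2608 0.6224 0.2262] [179.9661  -0.0062 -22.7359] w 0.08724178974530566 F [-0.9169 -0.4096  1.0206] gf 0.0 t 0.3
```

```bash
python3 -m crank '[{"xyz":[13.68,15.66,1],"delta_rot":[0,0,-8.9],"claw":0.3},{"xyz":[13.68,15.66,1],"delta_rot":[0,0,-8.9],"claw":0.3},{"xyz":[13.68,15.66,1],"delta_rot":[0,0,-8.9],"claw":0.3},{"xyz":[13.68,15.66,1],"delta_rot":[0,0,-8.9],"claw":0.3},{"xyz":[13.68,15.66,1],"delta_rot":[0,0,-8.9],"claw":0.3},{"xyz":[13.68,15.66,1],"delta_rot":[0,0,-8.9],"claw":0.3},{"xyz":[13.68,15.66,3.55],"delta_rot":[0,0,-8.9],"claw":0.3},{"xyz":[13.68,15.66,3.55],"delta_rot":[0,0,-8.9],"claw":0.3},{"xyz":[13.68,15.66,3.55],"delta_rot":[0,0,-8.9],"claw":0.3},{"xyz":[13.68,15.66,3.55],"delta_rot":[0,0,-8.9],"claw":0.3},{"xyz":[13.68,15.66,3.55],"delta_rot":[0,0,-8.9],"claw":0.3},{"xyz":[13.68,15.66,3.55],"delta_rot":[0,0,-8.9],"claw":0.3},{"xyz":[13.68,15.66,3.55],"delta_rot":[0,0,-8.9],"claw":0.3}]' 15; python3 - <<'E'
from h import *
go(.4578,.0305,.018,-13.84)
E
```

```text
time_s: 1.92
tcp_pos: [0.4582, 0.0315, 0.1206]
eef_rot: [-180.0, -0.0, -13.8]
contact_force: [0.0, 1.0, -0.8]
gripper_width: 0.0614
gripper_force: 0.0
xyz [-0.0066  0.0371  3.4207] rot [-0.0384 -0.0497  0.0428] at [0.4582 0.0315 0.1206] [-179.9616   -0.0497  -13.7972] w 0.061350564427860396 F [ 0.0096  0.9606 -0.7615] gf 0.0 t 1.925
```

```bash
python3 -m crank '[{"xyz":[0,0.04,3.0],"delta_rot":[0,0,0],"claw":0.3},{"xyz":[0,0.04,3.43],"delta_rot":[0,0,0],"claw":0.3},{"xyz":[0,0.04,3.43],"delta_rot":[0,0,0],"claw":0.3},{"xyz":[0,0.04,3.43],"delta_rot":[0,0,0],"claw":0.3},{"xyz":[0,0.04,3.43],"delta_rot":[0,0,0],"claw":0.8},{"xyz":[0,0.04,3.43],"delta_rot":[0,0,0],"claw":0.8},{"xyz":[0,0.04,3.43],"delta_rot":[0,0,0],"claw":0.8},{"xyz":[0,0.04,3.43],"delta_rot":[0,0,0],"claw":0.8},{"xyz":[0,0.04,3.43],"delta_rot":[0,0,0],"claw":0.8},{"xyz":[0,0.04,2.0],"delta_rot":[0,0,0],"claw":0.8},{"xyz":[0,0.04,0],"delta_rot":[0,0,0],"claw":0.8},{"xyz":[0,0.04,0],"delta_rot":[0,0,0],"claw":0.8},{"xyz":[0,0.04,0],"delta_rot":[0,0,0],"claw":0.8}]' 15; python3 - <<'E'
from h import *
go(.5325,.2093,.07,-13.84)
E
```

```text
time_s: 3.55
tcp_pos: [0.4572, 0.0294, 0.12]
eef_rot: [-180.0, -0.0, -13.9]
contact_force: [-0.1, -0.5, -1.5]
gripper_width: 0.0272
gripper_force: 15.0
xyz [ 1.0001 -6.4222  1.6708] rot [-0.0325 -0.0035 -0.0196] at [0.4572 0.0294 0.12  ] [-179.9675   -0.0035  -13.8596] w 0.02724895664223098 F [-0.0896 -0.5395 -1.4619] gf 14.999864548444748 t 3.55
```

```bash
python3 -m crank '[{"xyz":[0.99,-6.38,0],"delta_rot":[0,0,0],"claw":0.8},{"xyz":[0.99,-6.38,0],"delta_rot":[0,0,0],"claw":0.8},{"xyz":[0.99,-6.38,1],"delta_rot":[0,0,0],"claw":0.8},{"xyz":[0.99,-6.38,2.1],"delta_rot":[0,0,0],"claw":0.8},{"xyz":[0.99,-6.38,2.1],"delta_rot":[0,0,0],"claw":0.8},{"xyz":[0.99,-6.38,2.1],"delta_rot":[0,0,0],"claw":0.8},{"xyz":[0.99,-6.38,2.1],"delta_rot":[0,0,0],"claw":0.8}]'; python3 - <<'E'
from h import *
T=grab("top");S=grab("side");go(.5325,.2093,.05,-13.84)
t=crop(T.img,208,220,80,100,5);s=crop(S.img,280,270,80,100,5)
cv2.imwrite("pics/a1.png",cv2.convertScaleAbs(np.hstack([t,s]),alpha=1.5))
E
```

```text
time_s: 4.42
tcp_pos: [0.5326, 0.2079, 0.0583]
eef_rot: [-179.9, -0.1, -13.9]
contact_force: [1.0, -0.4, 0.4]
gripper_width: 0.0275
gripper_force: 15.0
xyz [-0.0139 -0.0415  0.2804] rot [-0.0959 -0.0751 -0.0306] at [0.5326 0.208  0.0584] [-179.9041   -0.075   -13.8707] w 0.02740752567394758 F [ 0.5223 -0.31   -0.0794] gf 14.999870359897614 t 4.525
```

View pics/a1.png

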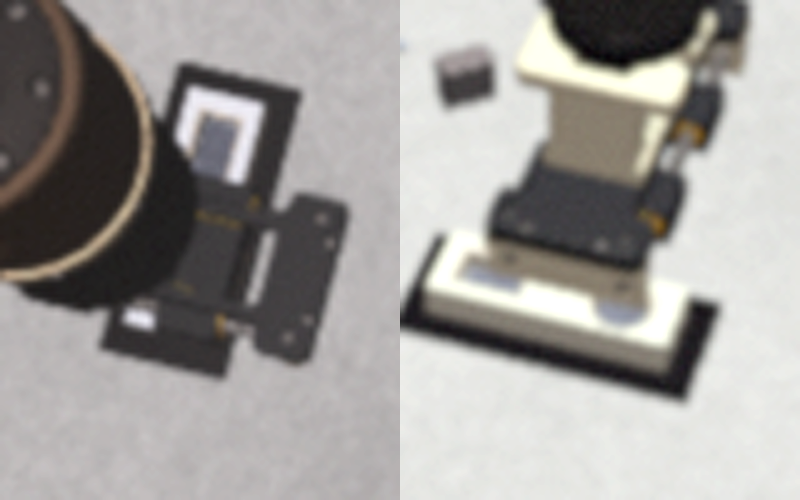

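```bash
python3 -m crank '[{"xyz":[0,0,0.3],"delta_rot":[0,0,0],"claw":0.8},{"xyz":[0,0,0.45],"delta_rot":[0,0,0],"claw":0.8},{"xyz":[0,0,0.55],"delta_rot":[0,0,0],"claw":0.8},{"xyz":[0,0,0.62],"delta_rot":[0,0,0],"claw":0.8},{"xyz":[0,0,0.62],"delta_rot":[0,0,0],"claw":0.8}]'
```

```text
time_s: 5.15
tcp_pos: [0.5327, 0.209, 0.0384]
eef_rot: [-179.9, -0.0, -13.8]
contact_force: [0.8, 3.8, -1.8]
gripper_width: 0.0271
gripper_force: 14.9
```

```bash
python3 -m crank '[{"xyz":[0,-0.025,0.1],"delta_rot":[0,0,0],"claw":0.8},{"xyz":[0,-0.025,0.2],"delta_rot":[0,0,0],"claw":0.8},{"xyz":[0,-0.025,0.24],"delta_rot":[0,0,0],"claw":0.8},{"xyz":[0,-0.025,0.24],"delta_rot":[0,0,0],"claw":0.8}]'
```

```text
time_s: 5.65
tcp_pos: [0.5324, 0.2091, 0.0311]
eef_rot: [-180.0, -0.0, -13.8]
contact_force: [1.8, 3.9, -0.8]
gripper_width: 0.0275
gripper_force: 14.9
```

```bash
python3 -m crank '[{"xyz":[0,0,0],"delta_rot":[0,0,0],"claw":0.4},{"xyz":[0,0,0],"delta_rot":[0,0,0],"claw":0.4},{"xyz":[0,0,0],"delta_rot":[0,0,0],"claw":0.4},{"xyz":[0,0,-1.5],"delta_rot":[0,0,0],"claw":0.4},{"xyz":[0,0,-3],"delta_rot":[0,0,0],"claw":0.4},{"xyz":[0,0,-3],"delta_rot":[0,0,0],"claw":0.4}]'; python3 - <<'E'
from h import *
go(.6354,.0328,.12,26.5)
E
```

```text
time_s: 6.4
tcp_pos: [0.5342, 0.21, 0.1251]
eef_rot: [-179.7, -0.3, -13.8]
contact_force: [-0.3, 0.1, -0.3]
gripper_width: 0.0525
gripper_force: 0.0
xyz [4.6842 4.9331 0.1672] rot [ -0.176   -0.3439 -40.3063] at [0.5342 0.21   0.1251] [-179.7221   -0.2569  -13.807 ] w 0.0525331374213829 F [-0.3033  0.0859 -0.323 ] gf 0.0 t 6.4
```

```bash
python3 -m crank '[{"xyz":[4.73,4.89,0],"delta_rot":[0,0,-40.3],"claw":0.4},{"xyz":[4.73,4.89,0],"delta_rot":[0,0,-40.3],"claw":0.4},{"xyz":[4.73,4.89,0],"delta_rot":[0,0,-40.3],"claw":0.4},{"xyz":[4.73,4.89,0],"delta_rot":[0,0,-40.3],"claw":0.4},{"xyz":[4.73,4.89,0],"delta_rot":[0,0,-40.3],"claw":0.4},{"xyz":[4.73,4.89,0],"delta_rot":[0,0,-40.3],"claw":0.4},{"xyz":[4.73,4.89,0],"delta_rot":[0,0,-40.3],"claw":0.4}]'; python3 - <<'E'
from h import *
S=grab("side");T=grab("top")
for c,x,y,z in((T,204,226,.043),(S,283,275,.043)):
    d=c.img.astype(int);m=(((d[...,0]-d[...,2])>5)|(d.max(2)<75)).astype(np.uint8)*255
t=crop(T.img,208,215,80,100,5);s=crop(S.img,272,260,80,100,5)
cv2.imwrite("pics/a2.png",cv2.convertScaleAbs(np.hstack([t,s]),alpha=1.5))
go(.6354,.0328,.0175,26.5)
E
```

```text
time_s: 7.28
tcp_pos: [0.6345, 0.0334, 0.1211]
eef_rot: [-180.0, 0.0, 26.4]
contact_force: [-0.9, -0.2, -0.0]
gripper_width: 0.0524
gripper_force: 0.0
xyz [0.0108 0.0319 3.4619] rot [-0.0049 -0.0032 -0.0018] at [0.6347 0.0335 0.1214] [-179.9951   -0.0032   26.4982] w 0.052457134365622445 F [-0.8665  0.6829  0.0917] gf 0.0 t 7.375
```

View pics/a2.png

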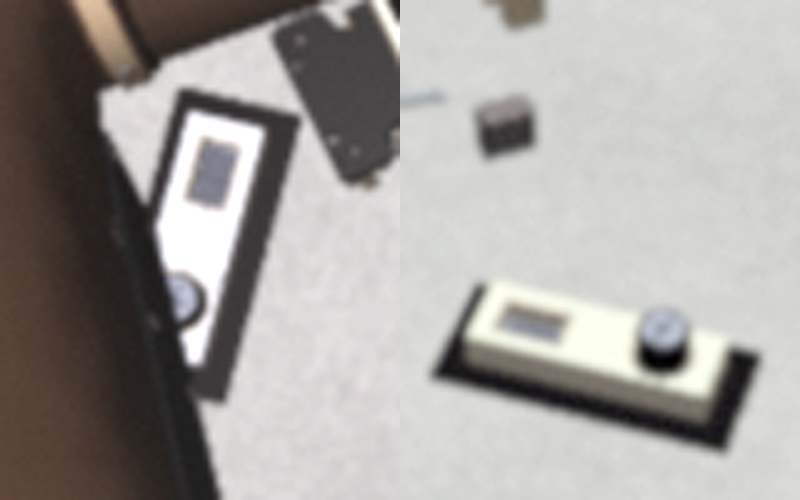

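```bash
python3 -m crank '[{"xyz":[0.01,0.03,1.5],"delta_rot":[0,0,0],"claw":0.6},{"xyz":[0.01,0.03,2.5],"delta_rot":[0,0,0],"claw":0.6},{"xyz":[0.01,0.03,3.45],"delta_rot":[0,0,0],"claw":0.6},{"xyz":[0.01,0.03,3.45],"delta_rot":[0,0,0],"claw":0.6},{"xyz":[0.01,0.03,3.45],"delta_rot":[0,0,0],"claw":0.95},{"xyz":[0.01,0.03,3.45],"delta_rot":[0,0,0],"claw":0.95},{"xyz":[0.01,0.03,3.45],"delta_rot":[0,0,0],"claw":0.95},{"xyz":[0.01,0.03,3.45],"delta_rot":[0,0,0],"claw":0.95},{"xyz":[0.01,0.03,2.5],"delta_rot":[0,0,0],"claw":0.95},{"xyz":[0.01,0.03,1],"delta_rot":[0,0,0],"claw":0.95},{"xyz":[0.01,0.03,0],"delta_rot":[0,0,0],"claw":0.95},{"xyz":[0.01,0.03,0],"delta_rot":[0,0,0],"claw":0.95}]'; python3 - <<'E'
from h import *
go(.6021,.1928,.06,-13.84)
E
```

```text
time_s: 8.88
tcp_pos: [0.6374, 0.0323, 0.1247]
eef_rot: [179.9, -0.3, 26.5]
contact_force: [0.3, 0.5, -1.1]
gripper_width: 0.0178
gripper_force: 15.0
xyz [ 1.32   -5.3171  2.1586] rot [-0.0564 -0.3348 40.3128] at [0.6374 0.0323 0.1247] [179.9389  -0.3269  26.4731] w 0.017811306440452014 F [ 0.2546  0.4666 -1.0548] gf 14.999626725912094 t 8.875
```

```bash
python3 -m crank '[{"xyz":[1.39,-5.28,0],"delta_rot":[0,0,40.3],"claw":0.95},{"xyz":[1.39,-5.28,0],"delta_rot":[0,0,40.3],"claw":0.95},{"xyz":[1.39,-5.28,0],"delta_rot":[0,0,40.3],"claw":0.95},{"xyz":[1.39,-5.28,0],"delta_rot":[0,0,40.3],"claw":0.95},{"xyz":[1.39,-5.28,1],"delta_rot":[0,0,40.3],"claw":0.95},{"xyz":[1.39,-5.28,2.0],"delta_rot":[0,0,40.3],"claw":0.95},{"xyz":[1.39,-5.28,2.1],"delta_rot":[0,0,40.3],"claw":0.95},{"xyz":[1.39,-5.28,2.1],"delta_rot":[0,0,40.3],"claw":0.95},{"xyz":[1.39,-5.28,2.1],"delta_rot":[0,0,40.3],"claw":0.95}]'; python3 - <<'E'
from h import *
go(.6022,.193,.038,-13.84)
E
```

```text
time_s: 10.0
tcp_pos: [0.6032, 0.1926, 0.0596]
eef_rot: [-179.9, -0.1, -13.8]
contact_force: [-0.4, -0.3, 0.2]
gripper_width: 0.0178
gripper_force: 15.0
xyz [-0.0374 -0.0036  0.7189] rot [-0.0761 -0.0844  0.0083] at [0.6032 0.1926 0.0596] [-179.9239   -0.0844  -13.8317] w 0.017766871365861477 F [-0.4019 -0.314   0.1914] gf 14.999540448188782 t 10.0
```

```bash
python3 -m crank '[{"xyz":[-0.02,0,0.3],"delta_rot":[0,0,0],"claw":0.95},{"xyz":[-0.02,0,0.45],"delta_rot":[0,0,0],"claw":0.95},{"xyz":[-0.02,0,0.55],"delta_rot":[0,0,0],"claw":0.95},{"xyz":[-0.02,0,0.64],"delta_rot":[0,0,0],"claw":0.95},{"xyz":[-0.02,0,0.64],"delta_rot":[0,0,0],"claw":0.95}]'
```

```text
time_s: 10.62
tcp_pos: [0.6018, 0.1923, 0.0388]
eef_rot: [180.0, 0.0, -13.8]
contact_force: [-0.6, -0.1, 0.7]
gripper_width: 0.0178
gripper_force: 15.0
```

No contact; going in.

```bash
python3 -m crank '[{"xyz":[0,0,0.1],"delta_rot":[0,0,0],"claw":0.95},{"xyz":[0,0,0.2],"delta_rot":[0,0,0],"claw":0.95},{"xyz":[0,0,0.24],"delta_rot":[0,0,0],"claw":0.95},{"xyz":[0,0,0.24],"delta_rot":[0,0,0],"claw":0.95}]'; python3 - <<'E'
from h import *
go(.6022,.193,.031,-13.84)
E
```

```text
time_s: 11.12
tcp_pos: [0.6018, 0.1924, 0.0323]
eef_rot: [180.0, -0.0, -13.8]
contact_force: [-1.6, -0.6, 4.4]
gripper_width: 0.0177
gripper_force: 15.0
xyz [ 0.008  -0.0226  0.0445] rot [ 0.0029 -0.0057  0.0168] at [0.6018 0.1924 0.0323] [179.9971  -0.0057 -13.8232] w 0.01765671396382733 F [-1.6327 -0.6461  4.3735] gf 15.000643730163574 t 11.125
```

```bash
python3 -m crank '[{"xyz":[0,0,0],"delta_rot":[0,0,0],"claw":0.5},{"xyz":[0,0,0],"delta_rot":[0,0,0],"claw":0.5},{"xyz":[0,0,0],"delta_rot":[0,0,0],"claw":0.5},{"xyz":[0,0,-2],"delta_rot":[0,0,0],"claw":0.5},{"xyz":[0,0,-4],"delta_rot":[0,0,0],"claw":0},{"xyz":[0,0,-4],"delta_rot":[0,0,0],"claw":0},{"xyz":[0,0,-4],"delta_rot":[0,0,0],"claw":0}]'; python3 - <<'E'
from h import *
go(.5612,-.211,.15,11.4)
E
```

```text
time_s: 12.0
tcp_pos: [0.6016, 0.1924, 0.152]
eef_rot: [-180.0, -0.0, -13.9]
contact_force: [-0.8, 0.7, -1.1]
gripper_width: 0.0684
gripper_force: 0.0
xyz [ 1.912  13.3777  0.0574] rot [ -0.0353  -0.0083 -25.2539] at [0.6016 0.1924 0.152 ] [-179.9641   -0.0004  -13.8539] w 0.06838656508313755 F [-0.7882  0.6901 -1.0659] gf 0.0 t 12.0
```

```bash
python3 -m crank '[{"xyz":[1.91,13.37,0],"delta_rot":[0,0,-25.25],"claw":0},{"xyz":[1.91,13.37,0],"delta_rot":[0,0,-25.25],"claw":0},{"xyz":[1.91,13.37,0],"delta_rot":[0,0,-25.25],"claw":0},{"xyz":[1.91,13.37,0],"delta_rot":[0,0,-25.25],"claw":0},{"xyz":[1.91,13.37,0],"delta_rot":[0,0,-25.25],"claw":0},{"xyz":[1.91,13.37,0],"delta_rot":[0,0,-25.25],"claw":0},{"xyz":[1.91,13.37,0],"delta_rot":[0,0,-25.25],"claw":0},{"xyz":[1.91,13.37,0],"delta_rot":[0,0,-25.25],"claw":0},{"xyz":[1.91,13.37,0],"delta_rot":[0,0,-25.25],"claw":0}]'; python3 - <<'E'
from h import *
T=grab("top");S=grab("side")
go(.5612,-.211,.008,11.4)
t=crop(T.img,212,215,80,100,5);s=crop(S.img,272,230,80,120,5)
cv2.imwrite("pics/a3.png",cv2.convertScaleAbs(np.hstack([t,s[:500]]),alpha=1.5))
s=crop(S.img,284,182,70,60,1)
# inner-lid lower rim in side view: dark outline
for a,p,h in blobs(S,284,190,70,50,0,95,15): print(a,h,cen(p),*rect(S.plane(p,.02)),p[p[:,0].argmin()],p[p[:,0].argmax()],p[p[:,1].argmax()])
cv2.imwrite("pics/raw_s.png",S.img)
E
```

```text
time_s: 13.12
tcp_pos: [0.5609, -0.2107, 0.1506]
eef_rot: [-180.0, 0.1, 11.4]
contact_force: [-0.1, -0.3, -0.4]
gripper_width: 0.0879
gripper_force: 0.0
xyz [-0.0081  0.035   4.7729] rot [-0.0232  0.0652  0.0663] at [ 0.5614 -0.2099  0.1512] [-179.9768    0.0652   11.4663] w 0.08765084137723697 F [ 0.093  -0.3558 -0.1609] gf 0.0 t 13.225
436.9167035429273 False [284.7588 187.9031] [ 0.5532 -0.1892] [152.8712  52.7368] 11.182354927062988 [261.5833 185.25  ] [308.0833 184.4167] [264.9167 194.4167]
91.1667009992525 False [284.0522 174.8133] [ 0.5631 -0.2584] [58.6544 33.4271] 12.506184577941895 [275.4167 173.75  ] [292.75   175.4167] [277.4167 178.4167]
```

View pics/a3.png

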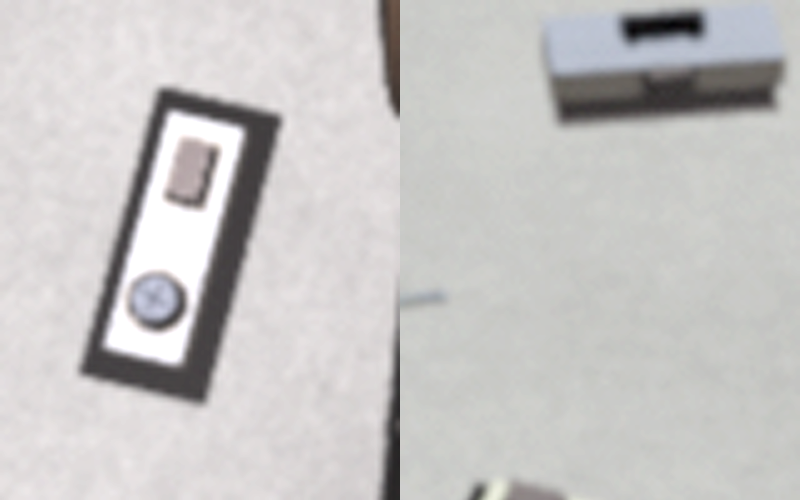

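```bash
python3 - <<'E'
from h import *
S=grab("side")
a,p,h=blobs(S,284,190,70,50,0,95,15)[0]
P=S.plane(p,0.)[:,:2]-[.561,-.211]
th=np.radians(11.4);L=P@np.array([[np.cos(th),-np.sin(th)],[np.sin(th),np.cos(th)]])*1000
print("far y",L[:,1].max(),L[:,1].min())
for lo in(20,23,26,29):
    b=L[(L[:,1]>lo)&(L[:,1]<lo+3)]; print(lo,b[:,0].min(),b[:,0].max(),(b[:,0].min()+b[:,0].max())/2)
# outer lid front-skirt band at lower edge z=.024: 
P=S.plane(p,0.024)[:,:2]-[.561,-.211];L=P@np.array([[np.cos(th),-np.sin(th)],[np.sin(th),np.cos(th)]])*1000
for lo in(18,22,26):
    b=L[(L[:,1]>lo)&(L[:,1]<lo+4)]; print("o",lo,b[:,0].min(),b[:,0].max(),(b[:,0].min()+b[:,0].max())/2)
E
```

```text
far y 24.2089653477371 -29.58438072804589
20 -72.08247181853883 69.48020588275594 -1.3011329678914478
23 -70.03210881520458 66.52240202697494 -1.7548533941148179Traceback (most recent call last):
  File "<stdin>", line 8, in <module>
    return umr_minimum(a, axis, None, out, keepdims, initial, where)
ValueError: zero-size array to reduction operation minimum which has no identity
```

```bash
python3 -m crank '[{"xyz":[0,0.02,1.5],"delta_rot":[0,0,0],"claw":0},{"xyz":[0,0.02,3],"delta_rot":[0,0,0],"claw":0},{"xyz":[0,0.02,4],"delta_rot":[0,0,0],"claw":0},{"xyz":[0,0.02,4.7],"delta_rot":[0,0,0],"claw":0},{"xyz":[0,0.02,4.7],"delta_rot":[0,0,0],"claw":0},{"xyz":[0,0.02,4.7],"delta_rot":[0,0,0],"claw":0},{"xyz":[0,0.02,4.7],"delta_rot":[0,0,0],"claw":0.2},{"xyz":[0,0.02,4.7],"delta_rot":[0,0,0],"claw":0.35},{"xyz":[0,0.02,4.7],"delta_rot":[0,0,0],"claw":0.4},{"xyz":[0,0.02,4.7],"delta_rot":[0,0,0],"claw":0.4},{"xyz":[0,0.02,4.7],"delta_rot":[0,0,0],"claw":0.4},{"xyz":[0,0.02,4.7],"delta_rot":[0,0,0],"claw":0.4}]' 30
```

```text
time_s: 14.78
tcp_pos: [0.562, -0.2114, 0.0114]
eef_rot: [180.0, -0.0, 11.4]
contact_force: [-0.5, 1.3, 6.4]
gripper_width: 0.0649
gripper_force: 30.0
```

```bash
python3 -m crank '[{"xyz":[0,0,-0.3],"delta_rot":[0,0,0],"claw":0.4},{"xyz":[0,0,-0.8],"delta_rot":[0,0,0],"claw":0.4},{"xyz":[0,0,-1.4],"delta_rot":[0,0,0],"claw":0.4},{"xyz":[0,0,-2.0],"delta_rot":[0,0,0],"claw":0.4},{"xyz":[0,0,-2.6],"delta_rot":[0,0,0],"claw":0.4},{"xyz":[0,0,-2.9],"delta_rot":[0,0,0],"claw":0.4},{"xyz":[0,0,-3],"delta_rot":[0,0,0],"claw":0.4},{"xyz":[0,0,-3],"delta_rot":[0,0,0],"claw":0.4}]'; python3 - <<'E'
from h import *
go(.5677,.2012,.10,-13.84)
E
```

```text
time_s: 15.78
tcp_pos: [0.5614, -0.2113, 0.1006]
eef_rot: [-180.0, 0.0, 11.4]
contact_force: [-0.3, -0.6, -2.1]
gripper_width: 0.0649
gripper_force: 30.0
xyz [  2.9233 -13.4373   0.0235] rot [-0.011   0.0225 25.2426] at [ 0.5614 -0.2113  0.1006] [-179.9844    0.0194   11.4027] w 0.06493197927103375 F [-0.3238 -0.6082 -2.1172] gf 29.999657571315765 t 15.775
```

```bash
python3 -m crank '[{"xyz":[0.11,-0.5,0],"delta_rot":[0,0,1],"claw":0.4},{"xyz":[0.33,-1.5,0],"delta_rot":[0,0,3],"claw":0.4},{"xyz":[0.6,-2.75,0],"delta_rot":[0,0,5.2],"claw":0.4},{"xyz":[0.87,-4,0],"delta_rot":[0,0,7.5],"claw":0.4},{"xyz":[1.14,-5.25,0],"delta_rot":[0,0,9.8],"claw":0.4},{"xyz":[1.41,-6.5,0],"delta_rot":[0,0,12.2],"claw":0.4},{"xyz":[1.68,-7.75,0],"delta_rot":[0,0,14.6],"claw":0.4},{"xyz":[1.96,-9,0],"delta_rot":[0,0,17],"claw":0.4},{"xyz":[2.23,-10.25,0],"delta_rot":[0,0,19.3],"claw":0.4},{"xyz":[2.5,-11.5,0],"delta_rot":[0,0,21.6],"claw":0.4},{"xyz":[2.72,-12.5,0],"delta_rot":[0,0,23.5],"claw":0.4},{"xyz":[2.87,-13.2,0],"delta_rot":[0,0,24.8],"claw":0.4},{"xyz":[2.92,-13.43,0],"delta_rot":[0,0,25.24],"claw":0.4},{"xyz":[2.92,-13.43,0],"delta_rot":[0,0,25.24],"claw":0.4},{"xyz":[2.92,-13.43,0],"delta_rot":[0,0,25.24],"claw":0.4},{"xyz":[2.92,-13.43,0],"delta_rot":[0,0,25.24],"claw":0.4}]'; python3 - <<'E'
from h import *
S=grab("side");T=grab("top")
go(.5677,.2012,.06,-13.84)
t=crop(T.img,212,215,80,100,5);s=crop(S.img,272,260,80,100,5)
cv2.imwrite("pics/a4.png",cv2.convertScaleAbs(np.hstack([t,s]),alpha=1.5));cv2.imwrite("pics/raw_s2.png",S.img)
E
```

```text
time_s: 17.77
tcp_pos: [0.5678, 0.2002, 0.1009]
eef_rot: [180.0, 0.0, -13.9]
contact_force: [0.2, -0.9, -2.7]
gripper_width: 0.0648
gripper_force: 30.0
xyz [-0.0129 -0.0246  1.3652] rot [-0.0061 -0.0027 -0.0228] at [0.5679 0.2004 0.101 ] [-179.9939   -0.0027  -13.8628] w 0.064864259427402 F [ 0.7991  0.2631 -2.0198] gf 29.99965399503708 t 17.875
```

View pics/a4.png

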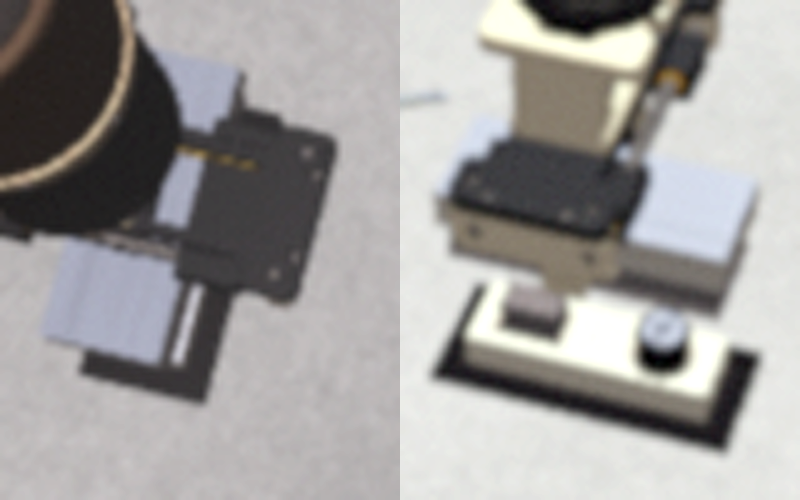

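```bash
python3 - <<'E'
from h import *
S=grab("side")
th=np.radians(-13.85);M=np.array([[np.cos(th),-np.sin(th)],[np.sin(th),np.cos(th)]])
def loc(p,z): return ((S.plane(np.array(p),z)[...,:2]-[.5666,.2019])@M)*1000
print("rim corners",loc([[242,260.6],[297,272.4]],.091))
g=cv2.cvtColor(S.img,cv2.COLOR_BGR2GRAY)
# profile along the rim band, 4 mm above rim plane on near long face (y=+27)
for z in(.096,.101,.125):
    yy=.027 if z<.11 else .030
    xs=np.arange(-90,91,1.)/1000
    q=np.stack([xs,np.full_like(xs,yy)],1)@M.T+[.5666,.2019]
    px=S.proj(np.c_[q,np.full(len(xs),z)]).astype(np.float32)
    v=cv2.remap(g,px[None,:,0],px[None,:,1],cv2.INTER_LINEAR)[0].astype(int)
    print(z,"L",v[4:34],"R",v[-34:-4])
E
```

```text
rim corners [[ 68.206   25.7622]
 [-75.9532  20.0184]]
0.096 L [154 154 154 154 154 154 153 151 150 145 139 131 120 107 100  93  87  86
  85  84  83  82  83  84  84  83  83  81  80  79] R [ 86  86  86  85  84  83  81  81  82  87  93 102 114 125 134 141 149 151
 153 155 154 153 153 153 152 152 153 153 152 151]
0.101 L [153 153 153 154 153 153 151 147 143 134 122 110  96  82  72  64  56  54
  53  52  53  54  54  54  53  54  54  54  54  54] R [ 75  75  74  73  73  73  73  73  77  85  92 104 116 128 136 145 151 152
 153 154 154 153 153 154 154 153 153 153 153 153]
0.125 L [149 147 143 138 127 116 103  92  81  77  76  75  76  77  77  78  78  78
  79  79  79  78  78  78  78  77  77  77  78  78] R [ 76  77  79  79  79  77  77  77  78  78  79  81  83  85  91  98 107 117
 127 137 142 147 151 152 154 154 154 154 154 154]
```

```bash
python3 -m crank '[{"xyz":[0.05,-0.02,0.5],"delta_rot":[0,0,0],"claw":0.4},{"xyz":[0.05,-0.02,1.1],"delta_rot":[0,0,0],"claw":0.4},{"xyz":[0.05,-0.02,1.6],"delta_rot":[0,0,0],"claw":0.4},{"xyz":[0.05,-0.02,1.9],"delta_rot":[0,0,0],"claw":0.4},{"xyz":[0.05,-0.02,2.1],"delta_rot":[0,0,0],"claw":0.4},{"xyz":[0.05,-0.02,2.2],"delta_rot":[0,0,0],"claw":0.4},{"xyz":[0.05,-0.02,2.3],"delta_rot":[0,0,0],"claw":0.4},{"xyz":[0.05,-0.02,2.35],"delta_rot":[0,0,0],"claw":0.4},{"xyz":[0.05,-0.02,2.35],"delta_rot":[0,0,0],"claw":0.4}]'
```

```text
time_s: 19.05
tcp_pos: [0.5695, 0.2012, 0.0305]
eef_rot: [-180.0, -0.0, -13.8]
contact_force: [-0.4, 0.1, -2.2]
gripper_width: 0.0648
gripper_force: 30.0
```

No contact with the rim about 6 mm below the insert top: it is over the insert.

```bash
python3 -m crank '[{"xyz":[0,0,0.1],"delta_rot":[0,0,0],"claw":0.4},{"xyz":[0,0,0.2],"delta_rot":[0,0,0],"claw":0.4},{"xyz":[0,0,0.3],"delta_rot":[0,0,0],"claw":0.4},{"xyz":[0,0,0.4],"delta_rot":[0,0,0],"claw":0.4},{"xyz":[0,0,0.44],"delta_rot":[0,0,0],"claw":0.4},{"xyz":[0,0,0.44],"delta_rot":[0,0,0],"claw":0.4}]'
```

```text
time_s: 19.8
tcp_pos: [0.5693, 0.2011, 0.0174]
eef_rot: [180.0, 0.0, -13.8]
contact_force: [-1.2, -0.2, 2.3]
gripper_width: 0.065
gripper_force: 30.0
```

```bash
python3 -m crank '[{"xyz":[0,0,0.04],"delta_rot":[0,0,0],"claw":0.4},{"xyz":[0,0,0.04],"delta_rot":[0,0,0],"claw":0.4},{"xyz":[0,0,0.0],"delta_rot":[0,0,0],"claw":0.2},{"xyz":[0,0,0],"delta_rot":[0,0,0],"claw":0},{"xyz":[0,0,0],"delta_rot":[0,0,0],"claw":0},{"xyz":[0,0,0],"delta_rot":[0,0,0],"claw":0},{"xyz":[0,0,-0.8],"delta_rot":[0,0,0],"claw":0},{"xyz":[0,0,-2.2],"delta_rot":[0,0,0],"claw":0},{"xyz":[0,0,-4.2],"delta_rot":[0,0,0],"claw":0},{"xyz":[0,0,-5],"delta_rot":[0,0,0],"claw":0},{"xyz":[2,6,-5],"delta_rot":[0,0,0],"claw":0},{"xyz":[2,6,-5],"delta_rot":[0,0,0],"claw":0},{"xyz":[2,6,-5],"delta_rot":[0,0,0],"claw":0},{"xyz":[2,6,-5],"delta_rot":[0,0,0],"claw":0},{"xyz":[2,6,-5],"delta_rot":[0,0,0],"claw":0}]'; python3 - <<'E'
from h import *
S=grab("side");T=grab("top")
t=crop(T.img,212,215,80,100,5);s=crop(S.img,272,265,80,100,5)
cv2.imwrite("pics/a5.png",cv2.convertScaleAbs(np.hstack([t,s]),alpha=1.5))
c=Cam.__new__(Cam)
for nm,C,x,y in(("T",T,210,212),("S",S,272,270)):
    for a,p,h in blobs(C,x,y,50,60,0,50,15): print(nm,"dark",a,cen(p),*rect(C.plane(p,.0685)))
    d=C.img.astype(int);c.img=cv2.merge([np.clip((d[...,0]-d[...,2])*10+50,0,255).astype(np.uint8)]*3)
    for a,p,h in blobs(c,x,y,70,76,120,255,20): print(nm,"top",a,h,cen(p),*rect(C.plane(p,.0525)))
go(.5677,.2012,.06,-13.84)
E
```

```text
time_s: 21.68
tcp_pos: [0.5847, 0.0117, 0.1671]
eef_rot: [-180.0, 0.0, -13.9]
contact_force: [0.2, -0.0, -0.3]
gripper_width: 0.0876
gripper_force: 0.0
T dark 712.3335380557692 [214.157  197.4939] [0.5624 0.1753] [156.5241 106.3382] -0.118896484375
T dark 594.0559772918932 [191.2902 221.2729] [0.5549 0.2201] [143.6963  59.0608] 2.02346134185791
T top 495.041669209837 False [207.2375 217.5396] [0.5526 0.2024] [117.6601  58.3121] -13.901641845703125
S dark 345.0554699366912 [270.9326 288.5301] [0.5579 0.2738] [136.4822  34.5513] -13.914665222167969
S dark 86.52776930108666 [270.523  267.3822] [0.5669 0.2074] [50.2698 17.9869] -13.952201843261719
S top 988.6805029991083 False [270.9809 270.1835] [0.5672 0.201 ] [151.9382  61.8769] -13.707717895507812
S top 95.1667048134841 True [270.4438 267.3014] [0.5685 0.1923] [53.0018 20.2095] -13.699989318847656
xyz [-2.0463 -5.961   3.5695] rot [-0.0043  0.0018  0.0617] at [0.5847 0.0129 0.1671] [-179.9957    0.0018  -13.7783] w 0.08781160568883979 F [ 0.0231 -0.1574  1.1822] gf 0.0 t 21.775
```

View pics/a5.png

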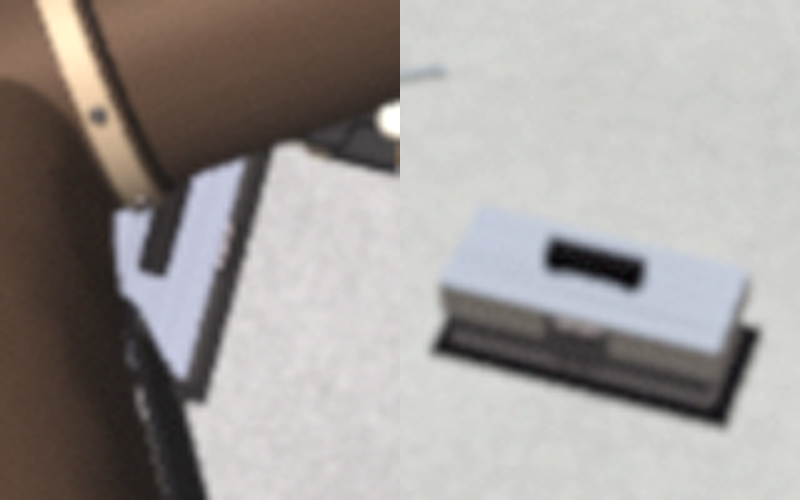

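```bash
python3 -m crank '[{"xyz":[-2.02,-5.98,0],"delta_rot":[0,0,0],"claw":0.6},{"xyz":[-2.02,-5.98,0],"delta_rot":[0,0,0],"claw":0.6},{"xyz":[-2.02,-5.98,0],"delta_rot":[0,0,0],"claw":0.6},{"xyz":[-2.02,-5.98,0],"delta_rot":[0,0,0],"claw":0.6},{"xyz":[-2.02,-5.98,1.5],"delta_rot":[0,0,0],"claw":0.6},{"xyz":[-2.02,-5.98,2.8],"delta_rot":[0,0,0],"claw":0.6},{"xyz":[-2.02,-5.98,3.4],"delta_rot":[0,0,0],"claw":0.6},{"xyz":[-2.02,-5.98,3.62],"delta_rot":[0,0,0],"claw":0.6},{"xyz":[-2.02,-5.98,3.62],"delta_rot":[0,0,0],"claw":0.6},{"xyz":[-2.02,-5.98,3.62],"delta_rot":[0,0,0],"claw":0.6}]'; python3 - <<'E'
from h import *
S=grab("side");cv2.imwrite("pics/a6.png",cv2.convertScaleAbs(crop(S.img,272,255,80,90,6),alpha=1.5))
go(.568,.2005,.0575,-13.8)
E
```

```text
time_s: 23.02
tcp_pos: [0.5693, 0.2012, 0.0596]
eef_rot: [-179.9, -0.1, -13.8]
contact_force: [0.0, 0.5, 0.2]
gripper_width: 0.0349
gripper_force: 0.0
xyz [-0.0356  0.0327  0.0724] rot [-0.0778 -0.0715 -0.009 ] at [0.5693 0.2012 0.0597] [-179.9222   -0.0715  -13.8091] w 0.03490223893022482 F [0.4409 0.207  0.0318] gf 0.0 t 23.075
```

View pics/a6.png

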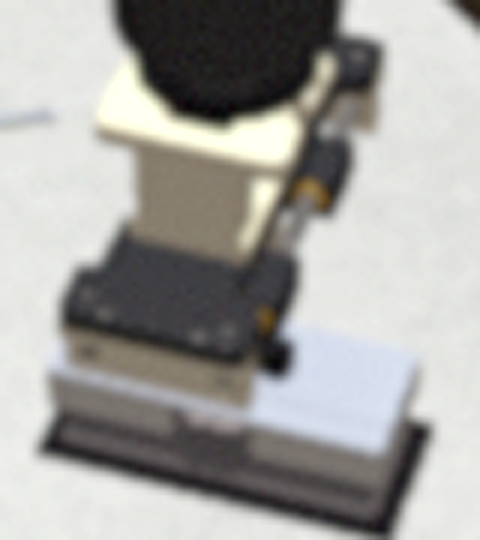

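```bash
python3 -m crank '[{"xyz":[-0.02,0.01,0.05],"delta_rot":[0,0,0],"claw":0.6},{"xyz":[-0.02,0.01,0.05],"delta_rot":[0,0,0],"claw":0.75},{"xyz":[-0.02,0.01,0.05],"delta_rot":[0,0,0],"claw":0.95},{"xyz":[-0.02,0.01,0.05],"delta_rot":[0,0,0],"claw":0.95},{"xyz":[-0.02,0.01,0.05],"delta_rot":[0,0,0],"claw":0.95},{"xyz":[-0.02,0.01,0.05],"delta_rot":[0,0,0],"claw":0.95}]' 25
```

```text
time_s: 23.82
tcp_pos: [0.5681, 0.2006, 0.0571]
eef_rot: [-180.0, -0.0, -13.8]
contact_force: [0.7, 0.1, 1.1]
gripper_width: 0.0136
gripper_force: 25.0
```

Gripped on the 14 mm bar with no side force. Lifting slowly straight up.

```bash
python3 -m crank '[{"xyz":[0,0,-0.1],"delta_rot":[0,0,0],"claw":0.95},{"xyz":[0,0,-0.25],"delta_rot":[0,0,0],"claw":0.95},{"xyz":[0,0,-0.4],"delta_rot":[0,0,0],"claw":0.95},{"xyz":[0,0,-0.6],"delta_rot":[0,0,0],"claw":0.95},{"xyz":[0,0,-0.8],"delta_rot":[0,0,0],"claw":0.95},{"xyz":[0,0,-1.1],"delta_rot":[0,0,0],"claw":0.95},{"xyz":[0,0,-1.5],"delta_rot":[0,0,0],"claw":0.95},{"xyz":[0,0,-2],"delta_rot":[0,0,0],"claw":0.95},{"xyz":[0,0,-2.6],"delta_rot":[0,0,0],"claw":0.95},{"xyz":[0,0,-3.2],"delta_rot":[0,0,0],"claw":0.95},{"xyz":[0,0,-3.7],"delta_rot":[0,0,0],"claw":0.95},{"xyz":[0,0,-4],"delta_rot":[0,0,0],"claw":0.95},{"xyz":[0,0,-4],"delta_rot":[0,0,0],"claw":0.95},{"xyz":[0,0,-4],"delta_rot":[0,0,0],"claw":0.95},{"xyz":[0,0,-4],"delta_rot":[0,0,0],"claw":0.95},{"xyz":[0,0,-4],"delta_rot":[0,0,0],"claw":0.95}]'; python3 - <<'E'
from h import *
S=grab("side");cv2.imwrite("pics/a7.png",cv2.convertScaleAbs(crop(S.img,272,245,100,120,5),alpha=1.5))
E
```

```text
time_s: 25.82
tcp_pos: [0.5679, 0.2005, 0.1765]
eef_rot: [180.0, 0.0, -13.8]
contact_force: [0.5, -0.3, -0.7]
gripper_width: 0.014
gripper_force: 25.0
```

View pics/a7.png

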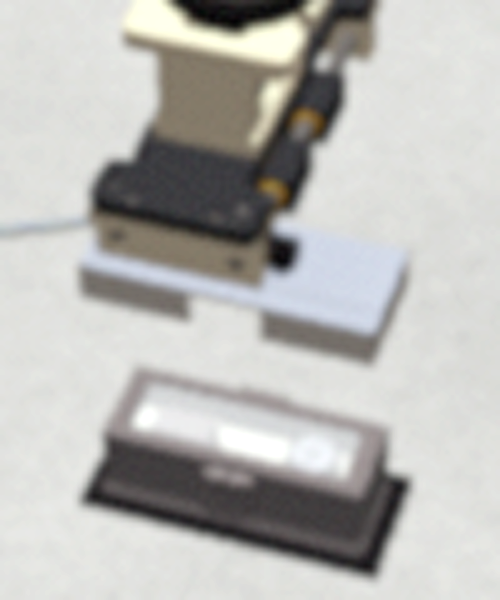

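```bash
python3 -c "
from plant import job
print(job.close_job())"
```

```text
the job is handed in; nothing more can be done
None
```

Job handed in at about 26 s; no verdict was returned. Both capacitors are in their nests and the inner lid is seated on the case. The outer lid is held level about 12 cm above where it rested, and no bystander was touched.

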